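# Clear the lens mount, then turn its collar onto the pins and hold it home

## Robot

A 6-joint arm with a two-finger parallel gripper is mounted at the origin on a cart in front of the work surface, level with it; the furniture and walls round the work are solid. World frame = base frame: x ahead of the robot, y to its left, z up, the work surface at z = 0. Lengths are in m, angles in degrees, forces in N, time in s.
With the tool pointing down it reaches from about 0.425 to 0.95 m from the base axis. Payload 14.7 kg.
Tool frame: the origin (TCP) lies between the finger pads; the fingertips stand 17 mm ahead of it and the grasp point (between the pads) lies 2 mm behind it; z points along the fingers, y is the line along which they close (so a half turn about z gives the same grasp; the last joint's range is limited). The gripper opens to 85 mm and grips with 20 to 120 N. Pads are 22 mm wide; open, the fingers measure 114 mm over their backs; the gripper's body (76 mm by 85 mm) begins 54 mm behind the grasp point. The pads swing forward as they close: fully open they stand 13 mm farther back than shut.
Start: joints at [-2.67, 27.513, 91.461, -0, 61.026, -2.67], TCP at [0.65, 0, 0.224] pointing down, gripper open.
Joint ranges: [-157.49, 157.49], [-46.99, 117.5], [13.45, 153.17], [-89.5, 269.5], [5.16, 153.95], [-167.48, 167.48]. Speed limits (degrees/s): [108.29, 108.29, 136.94, 172.46, 172.46, 172.46].

## Interface

Orientations are given as [roll, pitch, yaw] about the fixed x, y, z axes, in that order (R = Rz(yaw) Ry(pitch) Rx(roll)).
In Python, from station import monitor, cams, order gives the robot as it stands.
- The arm moves only by the shell command python3 -m creep 'ROWS' [FORCE]. ROWS is JSON, a list of rows, each a list of 3 entries, a list of its own where there are three numbers: the turn, a rotation vector about the world's x, y, z normalised to -1 to 1, where 1 is pi/2 rad, then the shift along the world's x, y, z normalised to -1 to 1, where 1 is 200 mm, then the opening, from 0 (shut) to 1 (fully open). In form: [[[wx, wy, wz], [dx, dy, dz], hand], ...]. A call has 1 to 10 rows; each row is the pose to reach, as a shift and turn from the pose commanded when the call began; what a row does not reach only later rows make up. A row lasts 1/12 s, in which the tool goes at most 41.7 mm and 7.16 degrees, less where a joint would pass 70% of its speed; a pose out of reach is approached as far as the arm can. A call with a number of a shift or a turn outside -1 to 1 is refused whole. A call with a gripper value outside its range is refused whole. The fingers move at their own pace and stop on an object; FORCE is the grip in N (left out, the last holds). Time passes only in rows, so rows that repeat a pose let the fingers close. It gives the time, the measured TCP pose, the force, the opening and the grip force at its end, in the units of the state.
- monitor.state(): the state, without advancing time (a new reading comes with each control period).
- cams.snapshot(name): name is "scene" or "side" or "wrist"; returns the picture (384x512x3 uint8, red, green, blue); there is no depth.
- cams.camera_model(name): a dict with "K" (3x3 intrinsics, pixels), "world_from_camera" (4x4, takes a point from camera to world coordinates). Camera axes: x right, y down, z forward; pixel columns grow to the right and rows downward; lengths in m; the calibration is good to about 2 mm. A picture is of the moment at which its call begins: read the wrist's pose just before it. camera_model takes no time and is no camera call; for the wrist camera it gives the pose at the moment of the call.
- order.sign_off(): hands the job in; it is judged then, once.
The state is a dict: "time": time; "q": joint angles; "joint_velocities": joint speeds; "joint_efforts": joint torques, N m; "eef_pos": TCP position; "tool_rot": TCP orientation; "force": force on the tool from outside, world axes, zero at the start; "moment": the same for the moment, N m; "grip_width": finger opening in m; "grip_force": force on a finger pad.
Only numpy, scipy, OpenCV 4.12 (cv2) and the standard library are available. Lean on these libraries where they do the work, as an engineer would, in place of code of your own. Each camera call takes 0.05 s, during which the arm holds its last target. There are 200 camera calls.

## Task

A glue stick has been parked upright on the small lens mount, whose knurled collar has not found its pins and rides high on its spring: first stand that glue stick upright in an empty cell of the divided crate. Then turn the collar until its hidden keyways drop over the pins (less than a quarter turn clockwise, seen from above, gets it there), push it fully home against the spring, and finish while still holding it pushed home with the gripper: do not let go. Leave the glue stick already in the crate, the solder spool, the tin and the small wire reel round the mount where they are.

Things in the scene. Friction and masses are not known exactly. Their poses are not given: they have to be found in the camera images.
- mount: Lens mount, screwed to the worktop, does not move. Origin: centre of its underside at worktop height, on its upright axis; z up. Grey round flange, 88 mm diameter, 10 mm thick, with a grey rim 67 mm across up to 20 mm above the worktop. An aluminium spigot, 34 mm diameter, stands on the axis up to 58 mm, a small glass in its top; the collar turns round it with 1.5 mm of play at each side.
- pin_level (a point): Point on the mount's axis 34 mm above the worktop, level with the tops of three 6 mm pins that stick out of the spigot 120 degrees apart. Collar and sleeve hide the pins and their angle is not told. Pressed down before the keyways are over the pins, the collar's underside stops at this height.
- home_stop (a point): Point on the mount's axis 24 mm above the worktop, level with the shoulder on which the collar's underside stands when it is fully home.
- collar: The knurled aluminium collar round the spigot: loose ring, 56 mm outer diameter, 37 mm bore, 36 mm high, about 0.15 kg. Origin: centre of its underside, z up along its axis. At the start the underside is 35 mm above the worktop (top at 71 mm), on the spring sleeve; fully home it is at 24 mm (top at 60 mm). It has no latch: let go, it rises again on the spring.
- collar_top (a point): Centre of the collar's top face, 36 mm above its underside. Three blind keyways, 12 mm wide, 13 mm deep, 120 degrees apart, are cut in the underside, not visible. A clockwise turn (from above; negative about z) of 0.4 to 1.4 rad from the start brings them over the pins; how much must be felt. A pin has about 0.15 rad of play to either side in its keyway; there the collar can go 10 mm farther down.
- sleeve (a joint): How far the steel spring sleeve (56 mm diameter, under the collar) is pressed down, in m: 0 at the start, 0.001 with the collar on the pins, 0.011 with it fully home. The spring pushes the collar up with about 3 N at 0 and 8 N at 0.011.
- parked_stick: The orange glue stick to move: an upright cylinder with round cap, 26 mm diameter, 90 mm high, 0.04 kg. Origin: centre of its underside, z up. At the start it stands loose on the spigot's top, 58 mm above the worktop, its lowest 13 mm inside the collar's bore, so that the gripper's body cannot come down over the collar.
- crate: Divided crate, plain grey plastic, fixed to the worktop, left (+y) of the mount: 170 x 60 mm outside, 40 mm high, open at the top, walls and floor 5 mm, two partitions about 35 mm high make three cells in a row along its x axis, each 50 x 50 mm inside. Origin: centre of its underside.
- cell0 (a point): Centre of the floor of the cell at the crate's -x end (nearest to the robot), 5 mm above the worktop. Another glue stick already stands in it.
- cell1 (a point): Centre of the floor of the crate's middle cell, 5 mm above the worktop; empty. 55 mm from cell0.
- cell2 (a point): Centre of the floor of the cell at the crate's +x end (farthest from the robot), 5 mm above the worktop; empty. 110 mm from cell0.
- crate_stick: Bystander: the other glue stick, same as the parked one (26 mm diameter, 90 mm high), standing in cell0 of the crate. Origin: centre of its underside.
- spool: Bystander: small spool of solder wire, white wire between black flanges, 52 mm diameter, 38 mm high, about 0.13 m behind (+x) the mount. Origin: centre of its underside.
- tin: Bystander: flat round white tin, 50 mm diameter, 19 mm high, about 0.11 m to the right (-y) of the mount. Origin: centre of its underside.
- small_reel: Bystander: small reel of wire, 29 mm diameter, 16 mm high, about 0.1 m in front (-x) of the mount. Origin: centre of its underside.

How it is judged (in metres and radians):
On the way, in this order (a step that is already met when the one before it is completed fails the run):
1. the parked glue stick stands in an empty cell of the crate, let go ((horizontal distance between parked_stick and cell1 below 0.019 m or horizontal distance between parked_stick and cell2 below 0.019 m) and z of parked_stick in the frame of crate below 0.01 m and angle between parked_stick's own z axis and vertical below 0.157 rad and linear speed of parked_stick below 0.02 m/s and not (contact force between the fingers and parked_stick above 0.1 N)), for 0.2 s.
2. the collar has dropped over the pins and is pushed home (z of collar in the frame of mount below 0.0265 m and horizontal distance between collar and mount below 0.004 m and value of joint sleeve above 0.0085 m), for 0.2 s.
At the end, for the whole second after the job is handed in: Collar home (underside at most 26.5 mm up), within 4 mm of the axis, upright within 5 degrees, still; sleeve down more than 8.5 mm; fingers on it with over 3 N. Parked glue stick in cell1 or cell2: foot within 19 mm of its centre and on its floor, upright within 9 degrees, at rest (all of step 2 and angle between collar's own z axis and vertical below 0.09 rad and contact force between the fingers and collar above 3 N and linear speed of each of collar, parked_stick below 0.02 m/s and (horizontal distance between parked_stick and cell1 below 0.019 m or horizontal distance between parked_stick and cell2 below 0.019 m) and z of parked_stick in the frame of crate below 0.01 m and angle between parked_stick's own z axis and vertical below 0.157 rad); the arm keeps its last pose, push and grip.
It fails at once if the other glue stick, the spool, the tin or the small reel is moved by more than 25 mm (distance of any of crate_stick, spool, tin, small_reel from where it was at the start of the episode above 0.025 m).
It also fails if it takes over 54 s, if anything falls off the work surface, if the arm or the gripper's body presses on something with over 40 N, if the wrist force passes 120 N, or if a joint passes its speed limit or range.

## Working session

There is one attempt and no reset: what is moved stays moved. The work goes in short steps, Python scripts to look and compute and a shell command to move; the robot and the scene stay as the last step left them, time stands still between calls to the robot, and variables do not carry over. Pictures are saved under pics/ and viewed, at most 10 in all, crops included, and the job is handed in when it is done.

```bash
ls; mkdir -p pics; python3 - <<'E'
from station import monitor,cams
import cv2,numpy as np
print(monitor.state())
ims=[cams.snapshot(n) for n in("scene","side","wrist")]
for n,i in zip(("scene","side","wrist"),ims):
    cv2.imwrite(f"pics/{n}0.png",i[...,::-1]); m=cams.camera_model(n); print(n,np.round(m["K"],1).tolist(),np.round(m["world_from_camera"],3).tolist())
E
```

```text
pics
{'time': 0.0, 'q': array([-2.67107223e+00,  2.75511920e+01,  9.14953823e+01,  8.86586098e-04,
        6.10249766e+01, -2.67039459e+00]), 'joint_velocities': array([-0.04388693, -0.03080222,  0.11019744, -0.01019816, -0.06570428,
        0.0369651 ]), 'joint_efforts': array([ 2.41355090e-03, -9.50650907e+01, -4.30184269e+01, -5.27583288e-04,
        1.24796593e-02,  1.26860105e-04]), 'eef_pos': array([6.49566256e-01, 3.40040360e-05, 2.23246635e-01]), 'tool_rot': array([-1.79928563e+02, -4.10780936e-03,  8.99988898e+01]), 'force': array([-0.16471441,  0.35817366, -0.12083444]), 'moment': array([ 0.00115334, -0.04742048, -0.00713975]), 'grip_force': 0.0, 'grip_width': 0.08524186325623356}
scene [[471.8, 0.0, 251.2], [0.0, 471.8, 185.8], [0.0, 0.0, 1.0]] [[0.548, -0.531, 0.647, -0.023], [-0.837, -0.338, 0.431, -0.387], [-0.01, -0.777, -0.629, 0.611], [0.0, 0.0, 0.0, 1.0]]
side [[438.9, 0.0, 263.5], [0.0, 438.9, 187.4], [0.0, 0.0, 1.0]] [[0.774, -0.496, 0.394, 0.21], [-0.634, -0.614, 0.471, -0.464], [0.008, -0.614, -0.789, 0.777], [0.0, 0.0, 0.0, 1.0]]
wrist [[272.6, 0.0, 253.9], [0.0, 272.6, 187.5], [0.0, 0.0, 1.0]] [[1.0, -0.0, -0.001, 0.65], [-0.0, -0.954, -0.299, 0.076], [-0.001, 0.299, -0.954, 0.374], [0.0, 0.0, 0.0, 1.0]]
```

View pics/scene0.png

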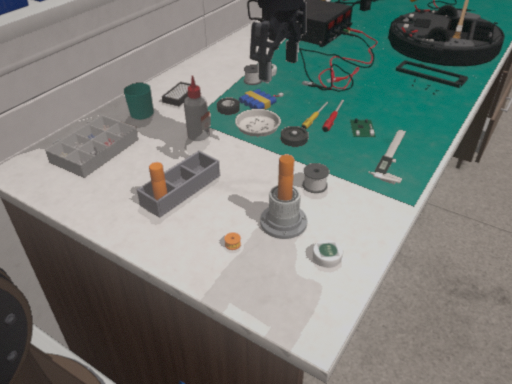

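View pics/side0.png

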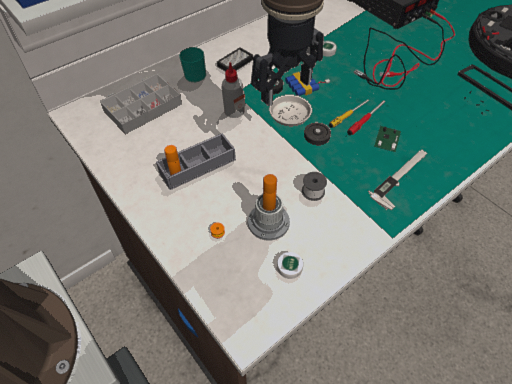

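View pics/wrist0.png

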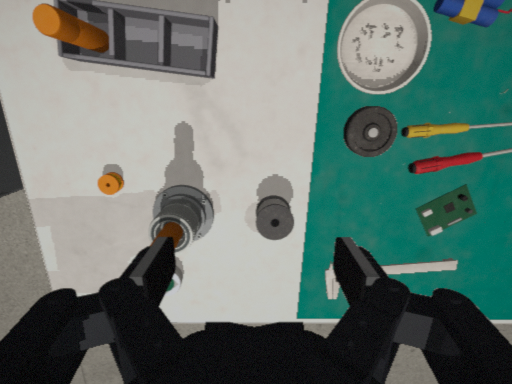

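The pictures show the parked stick at scene (286,178), side (270,192); the crate at scene (180,182), side (197,160), wrist (137,40) with its first cell holding the other stick at the left end; spool, tin and reel round the mount. Next I measure them.

```bash
cat > h.py <<'E'
import numpy as np,cv2
from station import cams,monitor
def ray(n,p,M=None):
    M=M or cams.camera_model(n); T=np.array(M["world_from_camera"]); d=np.linalg.inv(M["K"])@[p[0],p[1],1]
    d=T[:3,:3]@d; return T[:3,3],d/np.linalg.norm(d)
def plane(n,p,z,M=None):
    o,d=ray(n,p,M); return o+d*(z-o[2])/d[2]
def tri(rs):
    A=sum(np.eye(3)-np.outer(d,d) for o,d in rs); b=sum((np.eye(3)-np.outer(d,d))@o for o,d in rs)
    X=np.linalg.solve(A,b); return X,[np.linalg.norm(np.cross(X-o,d)) for o,d in rs]
def orange(im):
    h=cv2.cvtColor(im,cv2.COLOR_RGB2HSV); m=cv2.inRange(h,(5,170,60),(18,255,255))
    n,l,s,c=cv2.connectedComponentsWithStats(m)
    return [(s[i],c[i],l==i) for i in range(1,n) if s[i][4]>60]
E
python3 - <<'E'
from h import *
r=lambda a:np.round(a,4).tolist()
for n in("scene","side","wrist"):
    im=cv2.imread(f"pics/{n}0.png")[...,::-1].copy()
    for s,c,m in orange(im):
        ys,xs=np.nonzero(m)
        rect=cv2.minAreaRect(np.c_[xs,ys].astype(np.float32))
        print(n,s.tolist(),r(c),[r(v) if not np.isscalar(v) else round(v,1) for v in rect])
for n,box in (("wrist",(20,0,240,250)),("side",(150,125,310,245))):
    im=cv2.imread(f"pics/{n}0.png"); x0,y0,x1,y1=box
    f=2.4 if n=="wrist" else 4
    cv2.imwrite(f"pics/{n}0c.png",cv2.resize(im[y0:y1,x0:x1],None,fx=f,fy=f,interpolation=cv2.INTER_CUBIC))
E
```

```text
side [165, 145, 16, 30, 314] [172.2166, 159.1083] [[172.2647, 159.0588], [28.3767, 11.6417], 76.0]
side [263, 175, 14, 35, 422] [269.2915, 192.1706] [[269.3203, 191.9928], [12.47, 34.2526], 2.3]
side [210, 223, 14, 15, 152] [216.9539, 229.3487] [[216.5, 230.0], [14.0, 13.0], 90.0]
wrist [33, 4, 75, 48, 1935] [68.8801, 28.2775] [[70.9098, 28.3878], [81.9816, 28.4466], 20.2]
wrist [98, 173, 25, 21, 372] [109.7016, 183.2661] [[110.3461, 182.7692], [19.9692, 23.5748], 56.3]
wrist [157, 222, 25, 26, 305] [171.5082, 231.8885] [[171.4366, 232.8707], [20.8411, 20.9399], 32.9]
```

View pics/wrist0c.png

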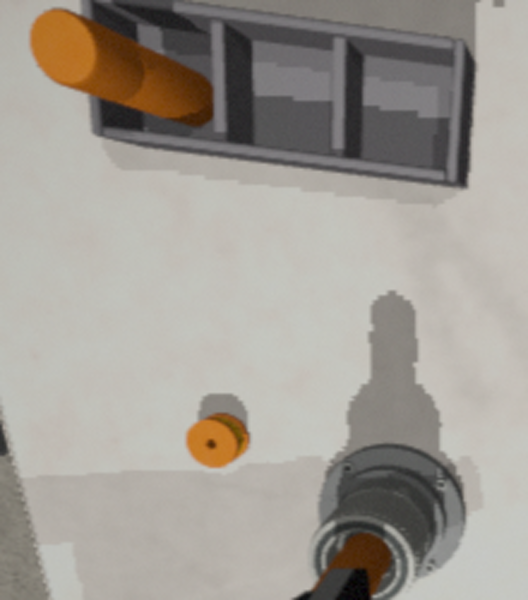

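View pics/side0c.png

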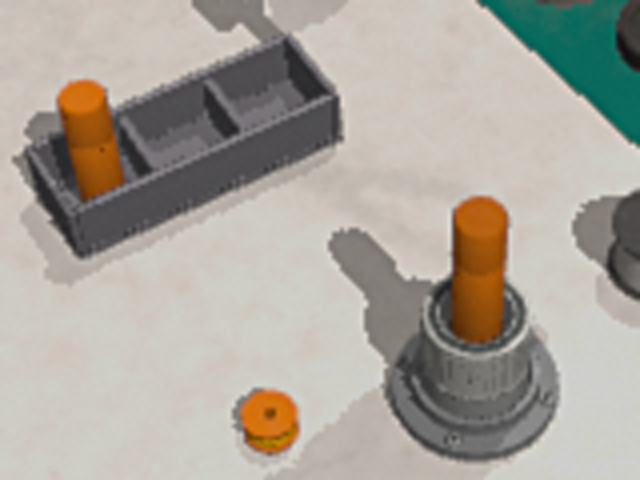

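The crops show the crate's rim corners: wrist about (213,17), (210,75), (60,54.5); side (157.5,162.5), (169,177.5), (234.5,149), (222,134.5). The collar's top ring is at wrist (171.3,231.3) and side (269,202.5), with the flange round it.

```bash
python3 - <<'E'
from h import *
r=lambda a:np.round(a,4).tolist()
print("crate wrist",[r(plane("wrist",p,.04)[:2]) for p in((213.5,16.7),(210,75.5),(60.5,54.6))])
print("crate side",[r(plane("side",p,.04)[:2]) for p in((157.5,162.5),(169,177.5),(234.5,149),(222,134.5))])
print("collar top",r(plane("wrist",(171.3,231.3),.071)),r(plane("side",(269,202.5),.071)))
print("flange",r(plane("wrist",(183.3,213.3),.01)),r(plane("side",(268,221),.01)))
print("sticktop",r(plane("side",(270,178.5),.148)),r(plane("side",(171,149.5),.095)))
# scene: orange-ish
im=cv2.imread("pics/scene0.png")[...,::-1].copy()
h=cv2.cvtColor(im,cv2.COLOR_RGB2HSV); print(h[178,286],h[180,159])
m=cv2.inRange(h,(3,150,60),(20,255,255)); n,l,s,c=cv2.connectedComponentsWithStats(m)
for i in range(1,n):
    if s[i][4]>60:print(s[i].tolist(),r(c[i]))
E
```

```text
crate wrist [[0.6061, 0.1641], [0.5995, 0.1055], [0.4339, 0.1271]]
crate side [[0.4389, 0.1778], [0.436, 0.1251], [0.5964, 0.1032], [0.6014, 0.1585]]
collar top [0.5481, -0.0747, 0.071] [0.5465, -0.079, 0.071]
flange [0.5476, -0.0765, 0.01] [0.5435, -0.0811, 0.01]
sticktop [0.5461, -0.0801, 0.148] [0.4627, 0.1436, 0.095]
[ 13 163 169] [ 12 155 160]
[280, 156, 13, 42, 356] [287.0815, 173.0955]
[150, 163, 16, 33, 299] [158.3278, 177.6689]
[226, 234, 13, 10, 85] [232.0824, 238.1765]
```

```bash
python3 -m creep '[[[0,0,0],[-0.515,-0.39,0],1],[[0,0,0],[-0.515,-0.39,0],1],[[0,0,0],[-0.515,-0.39,0],1],[[0,0,0],[-0.515,-0.39,0],1],[[0,0,0],[-0.515,-0.39,0],1],[[0,0,0],[-0.515,-0.39,0],1]]' 40
python3 - <<'E'
from h import *
r=lambda a:np.round(a,4).tolist()
print(r(tri([ray("scene",(287.1,173.1)),ray("side",(269.3,192.2))])[0]),tri([ray("scene",(287.1,173.1)),ray("side",(269.3,192.2))])[1])
print(r(tri([ray("scene",(158.3,177.7)),ray("side",(172.2,159.1))])[0]))
M=cams.camera_model("wrist"); im=cams.snapshot("wrist"); cv2.imwrite("pics/wrist1.png",im[...,::-1])
for s,c,m in orange(im): print(s.tolist(),r(c),r(plane("wrist",c,.14,M)))
print(monitor.state()["eef_pos"])
E
```

```text
time: 0.65
eef_pos: [0.5475, -0.0782, 0.2242]
tool_rot: [179.9, -0.0, 89.9]
force: [0.7, 0.7, 0.1]
grip_width: 0.0851
grip_force: 0.0
[0.5367, -0.0887, 0.1248] [np.float64(0.0014951538052866112), np.float64(0.0014951538052866535)]
[0.4591, 0.1414, 0.07]
[167, 115, 24, 22, 408] [178.3873, 125.6936] [0.4839, -0.0205, 0.14]
[239, 161, 27, 47, 1031] [252.2871, 185.1678] [0.5461, -0.073, 0.14]
[ 0.54795603 -0.0777965   0.22410196]
```

View pics/wrist1.png

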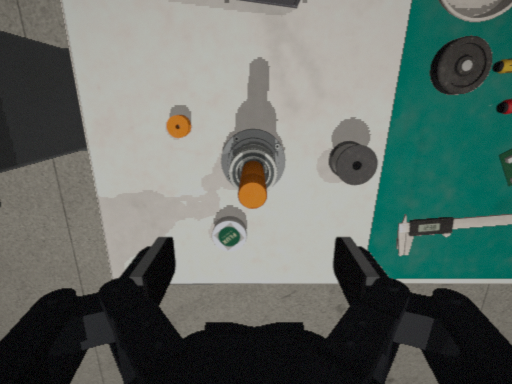

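The wrist view shows the stick top's centre at about (252,194) and the collar ring centred near (254,166).

```bash
python3 - <<'E'
from h import *
r=lambda a:np.round(a,4).tolist()
im=cv2.imread("pics/wrist1.png")[...,::-1].copy()
s,c,m=orange(im)[1]
ys,xs=np.nonzero(m); w=[(y,xs[ys==y].min(),xs[ys==y].max()) for y in range(161,208,3)];print(w)
print(r(plane("wrist",(252.3,194.5),.147)),r(plane("wrist",(253.5,166),.071)),r(plane("wrist",(255,148),.01)))
cv2.imwrite("pics/w1c.png",cv2.resize(im[120:220,205:305,::-1],None,fx=5,fy=5,interpolation=cv2.INTER_CUBIC))
E
```

```text
[(161, np.int64(250), np.int64(255)), (164, np.int64(245), np.int64(260)), (167, np.int64(244), np.int64(261)), (170, np.int64(243), np.int64(262)), (173, np.int64(242), np.int64(263)), (176, np.int64(242), np.int64(263)), (179, np.int64(241), np.int64(264)), (182, np.int64(241), np.int64(264)), (185, np.int64(240), np.int64(265)), (188, np.int64(240), np.int64(265)), (191, np.int64(239), np.int64(265)), (194, np.int64(239), np.int64(265)), (197, np.int64(239), np.int64(265)), (200, np.int64(240), np.int64(264)), (203, np.int64(242), np.int64(262)), (206, np.int64(246), np.int64(258))]
[0.5466, -0.0791, 0.147] [0.5476, -0.0707, 0.071] [0.5496, -0.06, 0.01]
```

View pics/w1c.png

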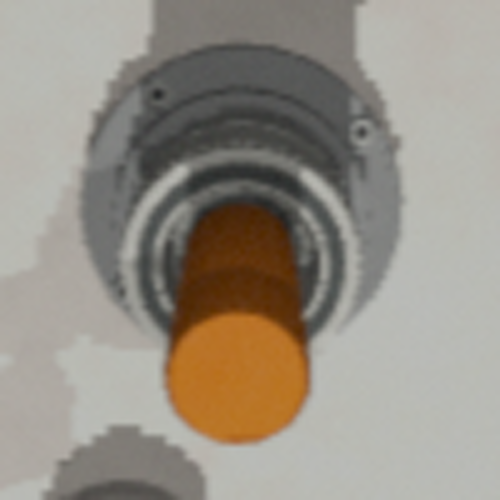

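The stick's top is at (252.6,195) and the ring's centre at (252.8,173.6), so both put the axis at about (0.547, -0.079). Going down to grip.

```bash
python3 -m creep '[[[0,0,0],[0,-0.005,-0.17],1],[[0,0,0],[0,-0.005,-0.34],1],[[0,0,0],[0,-0.005,-0.49],1],[[0,0,0],[0,-0.005,-0.49],1],[[0,0,0],[0,-0.005,-0.49],0.6],[[0,0,0],[0,-0.005,-0.49],0.2],[[0,0,0],[0,-0.005,-0.49],0.1],[[0,0,0],[0,-0.005,-0.49],0.1],[[0,0,0],[0,-0.005,-0.49],0.1],[[0,0,0],[0,-0.005,-0.49],0.1]]' 30
```

```text
time: 1.53
eef_pos: [0.5478, -0.0791, 0.1273]
tool_rot: [179.9, 0.0, 90.0]
force: [-1.0, 0.9, 10.2]
grip_width: 0.0253
grip_force: 28.9
```

```bash
python3 -m creep '[[[0,0,0],[0,0,0.1],0.1],[[0,0,0],[0,0,0.25],0.1],[[0,0,0],[0,0,0.4],0.1],[[0,0,0],[0.02,0.15,0.4],0.1],[[0,0,0],[0.05,0.35,0.4],0.1],[[0,0,0],[0.08,0.55,0.4],0.1],[[0,0,0],[0.11,0.72,0.4],0.1],[[0,0,0],[0.135,0.85,0.4],0.1],[[0,0,0],[0.135,0.98,0.4],0.1],[[0,0,0],[0.135,0.98,0.4],0.1]]'
python3 - <<'E'
from h import *
s=monitor.state();print(s["eef_pos"],s["force"])
cv2.imwrite("pics/wrist2.png",cams.snapshot("wrist")[...,::-1])
E
```

```text
time: 2.37
eef_pos: [0.5743, 0.1211, 0.2066]
tool_rot: [179.9, -0.1, 90.1]
force: [-0.5, 0.4, -0.1]
grip_width: 0.0247
grip_force: 29.9
[0.57426664 0.12114297 0.20659794] [-0.48811286  0.40539898 -0.11755047]
```

View pics/wrist2.png

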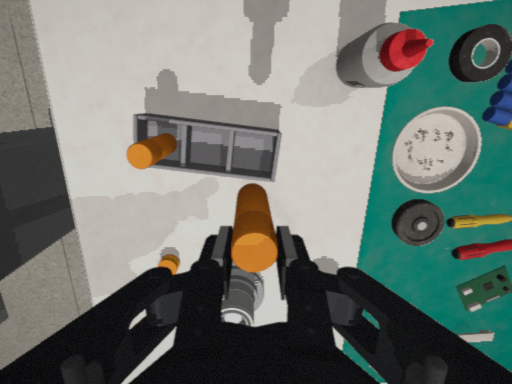

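The stick hangs upright in the gripper. The crate's rim has corners at (136,116), (280,131) and (274,179), and cell 2's opening is centred near (253,152).

```bash
python3 - <<'E'
from h import *
r=lambda a:np.round(a,4).tolist()
c=[plane("wrist",p,.04)[:2] for p in((136,116),(280,131),(274,179))]
print([r(x) for x in c], np.linalg.norm(c[0]-c[1]),np.linalg.norm(c[2]-c[1]))
ctr=(c[0]+c[2])/2; u=(c[1]-c[0])/np.linalg.norm(c[1]-c[0]); print(r(ctr),r(ctr+.055*u), r(plane("wrist",(253,152),.038)))
E
```

```text
[[0.4412, 0.1805], [0.6039, 0.1643], [0.5985, 0.1073]] 0.16350097496121996 0.05729822709533709
[0.5198, 0.1439] [0.5746, 0.1384] [0.5731, 0.1397, 0.038]
```

```bash
python3 -m creep '[[[0,0,0],[0,0.09,0],0.1],[[0,0,0],[0,0.09,0],0.1],[[0,0,0],[0,0.09,-0.15],0.1],[[0,0,0],[0,0.09,-0.3],0.1],[[0,0,0],[0,0.09,-0.45],0.1],[[0,0,0],[0,0.09,-0.55],0.1],[[0,0,0],[0,0.09,-0.6],0.1],[[0,0,0],[0,0.09,-0.63],0.1],[[0,0,0],[0,0.09,-0.645],0.1],[[0,0,0],[0,0.09,-0.645],0.1]]'
```

```text
time: 3.25
eef_pos: [0.5745, 0.1347, 0.0774]
tool_rot: [180.0, -0.0, 90.0]
force: [-0.6, 0.0, -1.2]
grip_width: 0.0254
grip_force: 29.9
```

```bash
python3 -m creep '[[[0,0,0],[0,0.015,-0.008],0.1],[[0,0,0],[0,0.015,-0.015],0.1],[[0,0,0],[0,0.015,-0.015],0.1],[[0,0,0],[0,0.015,-0.015],0.1]]'
```

```text
time: 3.58
eef_pos: [0.5744, 0.1382, 0.0745]
tool_rot: [179.9, -0.0, 90.0]
force: [-0.0, 0.5, 1.4]
grip_width: 0.025
grip_force: 30.0
```

```bash
python3 -m creep '[[[0,0,0],[0,0,0],0.4],[[0,0,0],[0,0,0],0.5],[[0,0,0],[0,0,0],0.6],[[0,0,0],[0,0,0],0.6],[[0,0,0],[0,0,0.1],0.6],[[0,0,0],[0,0,0.3],0.6],[[0,0,0],[0,0,0.5],0.6],[[0,0,0],[0,0,0.6],0.6],[[0,0,0],[0,0,0.6],1],[[0,0,0],[0,0,0.6],1]]'
python3 - <<'E'
from h import *
r=lambda a:np.round(a,4).tolist()
im=cams.snapshot("wrist"); cv2.imwrite("pics/wrist3.png",im[...,::-1]); side=cams.snapshot("side"); cv2.imwrite("pics/side3.png",side[...,::-1])
for n,i in(("wrist",im),("side",side)):
  for s,c,m in orange(i): print(n,s.tolist(),r(c),r(plane(n,c,.07)))
E
```

```text
time: 4.42
eef_pos: [0.5747, 0.1381, 0.1953]
tool_rot: [179.8, -0.0, 90.0]
force: [0.4, 0.2, -0.5]
grip_width: 0.0737
grip_force: 0.0
wrist [124, 149, 51, 39, 1190] [148.1, 168.0529] [0.4642, 0.1496, 0.07]
wrist [238, 157, 28, 41, 854] [251.63, 178.2073] [0.5708, 0.1387, 0.07]
side [210, 125, 13, 31, 302] [216.2616, 139.4205] [0.5665, 0.1287, 0.07]
side [165, 145, 16, 30, 315] [172.2063, 159.0635] [0.4591, 0.1404, 0.07]
side [211, 223, 13, 15, 150] [217.0133, 229.3067] [0.4301, -0.0646, 0.07]
```

View pics/wrist3.png

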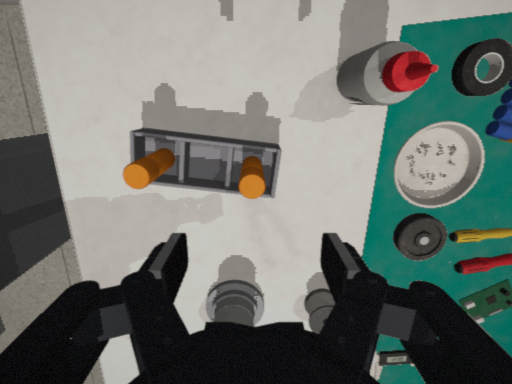

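The stick stands upright in cell 2 at (252,178), matching its neighbour at (148,168). Back to the mount.

```bash
python3 -m creep '[[[0,0,0],[-0.138,-0.18,0],1],[[0,0,0],[-0.138,-0.38,0],1],[[0,0,0],[-0.138,-0.58,0],1],[[0,0,0],[-0.138,-0.78,0],1],[[0,0,0],[-0.138,-1,0],1],[[0,0,0],[-0.138,-1,0],1]]'
python3 -m creep '[[[0,0,0],[0,-0.085,0],1],[[0,0,0],[0,-0.085,0],1],[[0,0,0],[0,-0.085,0],1],[[0,0,0],[0,-0.085,0],1]]'
python3 - <<'E'
from h import *
r=lambda a:np.round(a,4).tolist()
M=cams.camera_model("wrist");im=cams.snapshot("wrist"); g=cv2.cvtColor(im,cv2.COLOR_RGB2GRAY)
print(monitor.state()["eef_pos"])
x0,y0=185,90
c=im[y0:y0+140,x0:x0+140]
cv2.imwrite("pics/w4c.png",cv2.resize(c[...,::-1],None,fx=4,fy=4,interpolation=cv2.INTER_CUBIC))
E
```

```text
time: 5.02
eef_pos: [0.5456, -0.0677, 0.1925]
tool_rot: [-179.9, 0.1, 89.8]
force: [0.3, -0.7, 0.1]
grip_width: 0.0853
grip_force: 0.0
time: 5.35
eef_pos: [0.5459, -0.0784, 0.193]
tool_rot: [-179.9, -0.0, 90.0]
force: [1.0, 0.3, -0.5]
grip_width: 0.0852
grip_force: 0.0
[ 0.54601405 -0.07818571  0.19320711]
```

View pics/w4c.png

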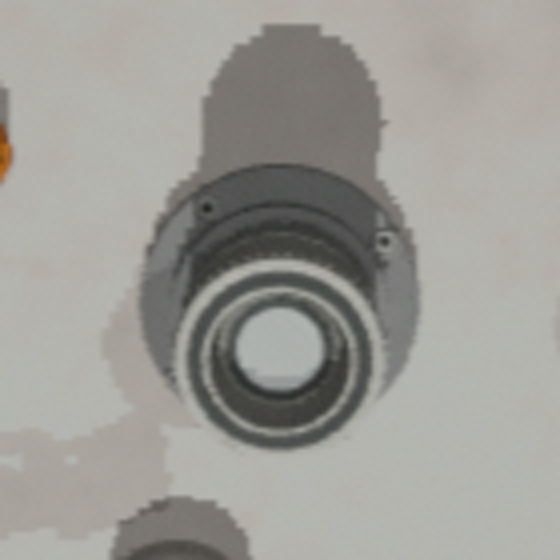

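The collar's top ring is centred in the crop at (280.5,353.5), which is pixel (255.1,178.4), and the spigot glass sits inside it.

```bash
python3 - <<'E'
from h import *
print(plane("wrist",(255.0,178.3),.071),plane("wrist",(255.1,177.4),.058),monitor.state()["eef_pos"])
E
```

```text
[ 0.54694293 -0.07710268  0.071     ] [ 0.5470919  -0.07967696  0.058     ] [ 0.54601405 -0.07818571  0.19320711]
```

```bash
python3 -m creep '[[[0,0,0],[0.005,0,-0.18],1],[[0,0,0],[0.005,0,-0.36],1],[[0,0,0],[0.005,0,-0.52],1],[[0,0,0],[0.005,0,-0.62],1],[[0,0,0],[0.005,0,-0.675],1],[[0,0,0],[0.005,0,-0.675],1],[[0,0,0],[0.005,0,-0.675],0.8],[[0,0,0],[0.005,0,-0.675],0.6],[[0,0,0],[0.005,0,-0.675],0.5],[[0,0,0],[0.005,0,-0.675],0.5]]' 50; python3 -m creep '[[[0,0,0],[0,0,0],0.4],[[0,0,0],[0,0,0],0.4],[[0,0,0],[0,0,0],0.4],[[0,0,0],[0,0,0],0.4]]'
```

```text
time: 6.23
eef_pos: [0.5475, -0.079, 0.0602]
tool_rot: [180.0, 0.0, 90.0]
force: [-5.6, -0.9, 18.7]
grip_width: 0.0432
grip_force: 9.2
time: 6.57
eef_pos: [0.5442, -0.0788, 0.0608]
tool_rot: [-179.7, -0.0, 90.0]
force: [-25.3, -1.1, 42.1]
grip_width: 0.0344
grip_force: 21.2
```

```bash
python3 - <<'E'
from h import *
s=monitor.state(); print({k:np.round(s[k],3).tolist() for k in("eef_pos","tool_rot","force","moment","grip_width","grip_force")})
im=cams.snapshot("side"); g=cv2.cvtColor(im,cv2.COLOR_RGB2GRAY); g0=cv2.cvtColor(cv2.imread("pics/side3.png"),cv2.COLOR_BGR2GRAY)
cv2.imwrite("pics/side5.png",im[...,::-1])
for a in(g0,g):
  print()
  for y in range(188,244,2): print(y,' '.join('%3d'%v for v in a[y,238:302:2]))
E
```

```text
{'eef_pos': [0.544, -0.079, 0.061], 'tool_rot': [-179.73, -0.021, 90.014], 'force': [-25.326, -1.064, 42.107], 'moment': [-0.258, 4.816, 0.004], 'grip_width': 0.034, 'grip_force': 21.245}

188 198 197 198 198 197 196 194 194 193 190 190 187 182 183 184 183 189 194 197 196 193 196 198 199 200 202 200 200 206 144 122 126
190 198 198 198 197 194 197 197 197 195 195 193 188 182 185 186 187 191 195 197 198 197 201 201 201 198 198 197 199 200 204 200 122
192 197 196 199 198 199 196 196 199 197 195 195 193 189 193 173 179 180 182 198 200 199 200 201 201 198 199 198 197 198 198 202 198
194 198 196 197 199 200 194 196 193 193 195 201 200 180 120  81  88  88  81 128 181 199 199 200 199 199 200 200 197 196 195 195 174
196 194 195 197 201 195 119 119 118 119 115 155 140  81 174 116 120 112 122 153  78 178 200 200 200 199 199 199 196 199 199 196 173
198 196 199 200 126 121 125 126 123 124 135 166  92 112 119 118 115 112 102  90 133  78 183 200 199 199 198 200 201 198 196 198 173
200 200 202 137 124 126 125 125 128 124 189  82 156 115 121 115  96  98 101  87  69 126  90 192 202 196 196 197 200 199
[... 5781 characters left out ...]
 154 122 181 223 222 221 222 221 222 222
234 219 218 219 220 221 222 205 201  74 114 125 122 123 123 124 124 125 128 126 127 127 125  99 156 227 221 222 222 222 222 221 222
236 220 218 220 221 221 222 203 201 199  85  74 120 111 126 126 125 125 125 127 125 118 102 150 226 221 220 221 222 221 221 222 221
238 216 220 220 220 221 221 200 194 202 205 177  89  83  84  91 106 111  95  98  95 157 204 224 222 221 222 222 222 222 221 221 220
240 221 221 220 220 223 203 199 200 202 202 205 204 206 173 152 154 154 179 206 202 200 204 222 221 221 222 222 222 220 222 222 223
242 220 221 221 221 222 199 200 200 202 202 201 203 202 202 202 205 205 209 205 221 220 220 222 221 220 222 222 223 221 222 222 222
```

```bash
python3 -m creep '[[[0,0,0],[0,0,0.01],0.6],[[0,0,0],[0,0,0.02],0.8],[[0,0,0],[0,0,0.03],1],[[0,0,0],[0,0,0.15],1],[[0,0,0],[0,0,0.3],1],[[0,0,0],[0,0,0.5],1],[[0,0,0],[0,0,0.65],1],[[0,0,0],[0,0,0.65],1]]'
python3 - <<'E'
from h import *
im=cv2.cvtColor(cv2.imread("pics/wrist2.png"),cv2.COLOR_BGR2GRAY)
for x in (215,222,228,274,280,286,292,298): print(x,[(y,int(im[y,x])) for y in range(196,246,3)])
for p in((259,211),(262,208),(276,201),(280,201)):
    o,d=ray("side",p); print(p,o+d*(-.079-o[1])/d[1])
n=cams.snapshot("wrist"); cv2.imwrite("pics/wrist6.png",n[...,::-1]); s=cams.snapshot("side"); cv2.imwrite("pics/side6.png",s[...,::-1])
g=cv2.cvtColor(n,cv2.COLOR_RGB2GRAY); a=cv2.cvtColor(cv2.imread("pics/w4c.png"),cv2.COLOR_BGR2GRAY)
a=cv2.resize(a,(140,140),interpolation=cv2.INTER_AREA)
print(monitor.state()["eef_pos"],monitor.state()["force"])
m=cv2.matchTemplate(g,a[55:115,40:100],cv2.TM_CCOEFF_NORMED); print(cv2.minMaxLoc(m),"expected",185+40,90+55)
E
```

```text
time: 7.28
eef_pos: [0.5508, -0.0796, 0.1952]
tool_rot: [179.5, 0.1, 90.0]
force: [1.6, -0.2, 0.5]
grip_width: 0.0854
grip_force: 0.0
215 [(196, 206), (199, 206), (202, 206), (205, 207), (208, 206), (211, 206), (214, 206), (217, 207), (220, 207), (223, 205), (226, 206), (229, 207), (232, 205), (235, 55), (238, 25), (241, 46), (244, 59)]
222 [(196, 206), (199, 205), (202, 206), (205, 207), (208, 206), (211, 205), (214, 205), (217, 204), (220, 205), (223, 206), (226, 102), (229, 72), (232, 69), (235, 71), (238, 73), (241, 71), (244, 69)]
228 [(196, 205), (199, 206), (202, 206), (205, 206), (208, 207), (211, 206), (214, 206), (217, 205), (220, 206), (223, 206), (226, 95), (229, 46), (232, 30), (235, 22), (238, 19), (241, 17), (244, 19)]
274 [(196, 200), (199, 198), (202, 195), (205, 196), (208, 195), (211, 199), (214, 198), (217, 200), (220, 200), (223, 200), (226, 183), (229, 130), (232, 64), (235, 52), (238, 52), (241, 64), (244, 119)]
280 [(196, 203), (199, 203), (202, 199), (205, 198), (208, 197), (211, 195), (214, 196), (217, 198), (220, 201), (223, 202), (226, 96), (229, 56), (232
[... 318 characters left out ...]
(211, 201), (214, 202), (217, 199), (220, 196), (223, 197), (226, 197), (229, 197), (232, 196), (235, 56), (238, 44), (241, 56), (244, 70)]
298 [(196, 205), (199, 206), (202, 205), (205, 205), (208, 204), (211, 202), (214, 201), (217, 203), (220, 202), (223, 201), (226, 203), (229, 202), (232, 202), (235, 110), (238, 19), (241, 17), (244, 21)]
(259, 211) [ 0.5209673  -0.079       0.06461042]
(262, 208) [ 0.52858233 -0.079       0.06807739]
(276, 201) [ 0.56515921 -0.079       0.0599653 ]
(280, 201) [ 0.57629504 -0.079       0.05035876]
[ 0.54843471 -0.079128    0.19060022] [-0.55463435 -0.02060659 -0.89018894]
(-0.5382019877433777, 0.9757305979728699, (286, 280), (219, 143)) expected 225 145
```

```bash
python3 - <<'E'
from h import *
w=cv2.cvtColor(cv2.imread("pics/wrist6.png"),cv2.COLOR_BGR2GRAY)
for y in range(226,262,3):
    xs=np.nonzero(w[y]<80)[0]; xs=xs[(xs>90)&(xs<420)]; l=xs[xs<254]; r=xs[xs>254]
    print(y,l.min() if len(l) else 0,l.max() if len(l) else 0,r.min() if len(r) else 0,r.max() if len(r) else 0)
s=cv2.imread("pics/side6.png"); b=cv2.imread("pics/side3.png"); b2=cv2.imread("pics/side0.png")
g=cv2.cvtColor(s,cv2.COLOR_BGR2GRAY)
for y in range(90,200,6): print(y,''.join('#' if v<60 else ('+' if v<100 else '.') for v in g[y,190:330:2]))
M=cams.camera_model("side");T=np.array(M["world_from_camera"])
def pr(X):
    c=np.linalg.inv(T)@np.r_[X,1]; p=M["K"]@c[:3]; return np.round(p[:2]/p[2],1)
t=monitor.state()["eef_pos"];print(t)
for a in(.02,.004,-.012,-.025):
  print(a,[(dx,dy,pr(t+[dx,dy,-a]).tolist()) for dx in(-.0425,.0425) for dy in(-.011,.011)])
E
```

```text
226 215 220 379 419
229 211 212 378 419
232 0 0 378 419
235 0 0 377 419
238 158 230 336 419
241 155 233 336 419
244 153 234 335 403
247 146 234 335 403
250 142 233 335 404
253 138 230 334 402
256 136 174 334 400
259 134 174 334 402
90 ................+++........+++#####+++++..........+#####++...+#+++++++
96 .................+++.....+++++#########################+####++++++++++
102 .................+++..+.....++#########################++###++++++++++
108 .................++++.+........#############################+.++++++++
114 ..................++++.........####################...#######+++++++++
120 ..............................#+############################++++++++++
126 ...........++++.......##++++++++################+#######++++#+++++##++
132 ..........+++++#......###########..########.+++++#####++++++++#+.+#+++
138 ..........+#+#####+...#############.###.........+####+++++##+++++#+++#
144 ...++######++#+#####+.########..+####+.............+#++++++++######+++
150 +++#####+########++++#############....................++++++++++++++++
156 ++###++###++#+####+++++.+#######.+.......
[... 465 characters left out ...]
#++........+..
198 ...................................+......+.+..............#++++++....
[ 0.54843471 -0.079128    0.19060022]
0.02 [(-0.0425, -0.011, [256.3, 185.0]), (-0.0425, 0.011, [248.6, 177.5]), (0.0425, -0.011, [292.5, 162.1]), (0.0425, 0.011, [284.6, 155.1])]
0.004 [(-0.0425, -0.011, [256.3, 179.3]), (-0.0425, 0.011, [248.4, 171.7]), (0.0425, -0.011, [293.0, 156.3]), (0.0425, 0.011, [285.0, 149.3])]
-0.012 [(-0.0425, -0.011, [256.2, 173.4]), (-0.0425, 0.011, [248.3, 165.7]), (0.0425, -0.011, [293.6, 150.2]), (0.0425, 0.011, [285.4, 143.2])]
-0.025 [(-0.0425, -0.011, [256.2, 168.4]), (-0.0425, 0.011, [248.1, 160.7]), (0.0425, -0.011, [294.0, 145.2]), (0.0425, 0.011, [285.8, 138.1])]
```

```bash
python3 -m creep '[[[0,0,0],[0,0,0],1],[[0,0,0],[0,0,0],1],[[0,0,0],[0,0,0],1]]'
python3 - <<'E'
from h import *
t=monitor.state()["eef_pos"]; n=cams.snapshot("wrist"); cv2.imwrite("pics/wrist7.png",n[...,::-1])
g=cv2.cvtColor(n,cv2.COLOR_RGB2GRAY); a=cv2.cvtColor(cv2.imread("pics/w4c.png"),cv2.COLOR_BGR2GRAY)
a=cv2.resize(a,(140,140),interpolation=cv2.INTER_AREA)
_,v,_,p=cv2.minMaxLoc(cv2.matchTemplate(g,a[62:115,42:100],cv2.TM_CCOEFF_NORMED)); print(t,v,p,"was",(227,152))
c=(255.0+p[0]-227,178.3+p[1]-152); print(plane("wrist",c,.071))
E
```

```text
time: 7.63
eef_pos: [0.5467, -0.0788, 0.1878]
tool_rot: [-179.9, -0.0, 90.0]
force: [-0.1, 0.1, 0.2]
grip_width: 0.0855
grip_force: 0.0
[ 0.54674918 -0.07884796  0.18783237] 0.9512355923652649 (226, 153) was (227, 152)
[ 0.54667624 -0.07737475  0.071     ]
```

Collar unmoved. The two views and the contact agree that the open fingertips stand about 20 mm behind the TCP, so the first grip closed on the collar's top. I go lower this time, watching the force.

```bash
python3 -m creep '[[[0,0,0],[0,0.002,-0.18],1],[[0,0,0],[0,0.002,-0.36],1],[[0,0,0],[0,0.002,-0.52],1],[[0,0,0],[0,0.002,-0.62],1],[[0,0,0],[0,0.002,-0.67],1],[[0,0,0],[0,0.002,-0.7],1],[[0,0,0],[0,0.002,-0.7],1]]' 30; python3 -m creep '[[[0,0,0],[0,0,-0.025],1],[[0,0,0],[0,0,-0.05],1],[[0,0,0],[0,0,-0.075],1],[[0,0,0],[0,0,-0.085],1],[[0,0,0],[0,0,-0.085],1],[[0,0,0],[0,0,-0.085],1]]'
python3 - <<'E'
from h import *
s=cams.snapshot("side"); cv2.imwrite("pics/side8.png",s[...,::-1]); g=cv2.cvtColor(s,cv2.COLOR_RGB2GRAY)
for y in range(180,240,3): print(y,''.join('#' if v<55 else ('+' if v<100 else '.') for v in g[y,220:320]))
E
```

```text
time: 8.27
eef_pos: [0.547, -0.0785, 0.0481]
tool_rot: [-179.9, -0.0, 90.0]
force: [-0.8, -0.0, -0.7]
grip_width: 0.0853
grip_force: 0.0
time: 8.77
eef_pos: [0.5474, -0.0786, 0.032]
tool_rot: [180.0, 0.0, 90.0]
force: [-0.4, -0.9, -0.0]
grip_width: 0.0854
grip_force: 0.0
180 ................................#############################################++#...++++++++++####+++
183 ...............................############################################.........++++++++++++++++
186 ..............................+++++#########################+.+##########+.........+++++++++++++++++
189 ..................#####+.+++++++++#######################+....+#######..+.........++++++++++++++++++
192 .................###+++++++++++++####################.........+#######.+..........##+++.............
195 ................+####+++######+####+....+########+....++........+####+..............+++.............
198 ................+#############+#######+++#####+...........++.......+#+.................++++++.+.++++
201 ................+##############..+##########++..+..++.++++.++............................
[... 571 characters left out ...]
##+..+++++..+...................+.....................................
222 ................................++.+++++.....................+..+...................................
225 ............................+....+++..++++++...................+....................................
228 .............................+......+++....................++.......................................
231 ...............................++.......+++++++....+++.+............................................
234 ..................................++.....+.+..................+.....................................
237 ......................................++++...............+..........................................
```

```bash
python3 -m creep '[[[0,0,0],[0,0,0],0.8],[[0,0,0],[0,0,0],0.7],[[0,0,0],[0,0,0],0.6],[[0,0,0],[0,0,0],0.55],[[0,0,0],[0,0,0],0.5],[[0,0,0],[0,0,0],0.5]]' 40; python3 -m creep '[[[0,0,0],[0,0,0],0.4],[[0,0,0],[0,0,0],0.4],[[0,0,0],[0,0,0],0.4],[[0,0,0],[0,0,0],0.4]]'
```

```text
time: 9.32
eef_pos: [0.5475, -0.0786, 0.032]
tool_rot: [180.0, 0.0, 90.0]
force: [0.4, -0.2, 0.9]
grip_width: 0.0551
grip_force: 44.2
time: 9.65
eef_pos: [0.5475, -0.0786, 0.0319]
tool_rot: [180.0, 0.0, 90.0]
force: [0.7, -0.5, 2.6]
grip_width: 0.055
grip_force: 44.2
```

```bash
python3 -m creep '[[[0,0,0],[0,0,-0.005],0.4],[[0,0,0],[0,0,-0.01],0.4],[[0,0,0],[0,0,-0.01],0.4],[[0,0,0],[0,0,-0.01],0.4]]' 60;  python3 -m creep '[[[0,0,-0.06],[0,0,0],0.4],[[0,0,-0.12],[0,0,0],0.4],[[0,0,-0.19],[0,0,0],0.4],[[0,0,-0.19],[0,0,0],0.4],[[0,0,-0.19],[0,0,0],0.4]]'
```

```text
time: 9.98
eef_pos: [0.5476, -0.0786, 0.0311]
tool_rot: [180.0, 0.0, 90.0]
force: [-6.2, 1.1, 29.1]
grip_width: 0.0547
grip_force: 67.5
time: 10.4
eef_pos: [0.5483, -0.0788, 0.0312]
tool_rot: [179.9, -0.0, 72.8]
force: [-2.3, 0.1, 26.7]
grip_width: 0.0549
grip_force: 67.0
```

```bash
for i in 1; do python3 -m creep '[[[0,0,-0.032],[0,0,0],0.4],[[0,0,-0.064],[0,0,0],0.4],[[0,0,-0.064],[0,0,0],0.4]]'; python3 -m creep '[[[0,0,-0.032],[0,0,0],0.4],[[0,0,-0.064],[0,0,0],0.4],[[0,0,-0.064],[0,0,0],0.4]]'; fi 2>/dev/null; done
```

```text
bash: syntax error near unexpected token `fi'
bash: `for i in 1; do python3 -m creep '[[[0,0,-0.032],[0,0,0],0.4],[[0,0,-0.064],[0,0,0],0.4],[[0,0,-0.064],[0,0,0],0.4]]'; python3 -m creep '[[[0,0,-0.032],[0,0,0],0.4],[[0,0,-0.064],[0,0,0],0.4],[[0,0,-0.064],[0,0,0],0.4]]'; fi 2>/dev/null; done'
```

```bash
python3 -m creep '[[[0,0,-0.032],[0,0,0],0.4],[[0,0,-0.064],[0,0,0],0.4],[[0,0,-0.064],[0,0,0],0.4]]' | grep -E "eef|rot|force"; python3 -m creep '[[[0,0,-0.032],[0,0,0],0.4],[[0,0,-0.064],[0,0,0],0.4],[[0,0,-0.064],[0,0,0],0.4]]'| grep -E "eef|rot|force"
```

```text
eef_pos: [0.5482, -0.079, 0.0312]
tool_rot: [179.9, -0.0, 66.9]
force: [-3.5, -2.9, 27.2]
grip_force: 67.0
eef_pos: [0.5483, -0.0791, 0.0312]
tool_rot: [179.9, -0.0, 61.2]
force: [-3.3, -2.9, 26.5]
grip_force: 66.9
```

```bash
python3 -m creep '[[[0,0,-0.032],[0,0,0],0.4],[[0,0,-0.064],[0,0,0],0.4],[[0,0,-0.064],[0,0,0],0.4]]' | grep -E "eef|rot|force"; python3 -m creep '[[[0,0,-0.032],[0,0,0],0.4],[[0,0,-0.064],[0,0,0],0.4],[[0,0,-0.064],[0,0,0],0.4]]'| grep -E "eef|rot|force"
```

```text
eef_pos: [0.5483, -0.0791, 0.0312]
tool_rot: [179.9, -0.0, 55.4]
force: [-3.4, -2.6, 25.5]
grip_force: 66.9
eef_pos: [0.5484, -0.0791, 0.0312]
tool_rot: [179.9, -0.1, 49.7]
force: [-3.1, -1.6, 25.6]
grip_force: 66.9
```

```bash
python3 -m creep '[[[0,0,-0.032],[0,0,0],0.4],[[0,0,-0.064],[0,0,0],0.4],[[0,0,-0.064],[0,0,0],0.4]]' | grep -E "eef|rot|force"; python3 -m creep '[[[0,0,-0.032],[0,0,0],0.4],[[0,0,-0.064],[0,0,0],0.4],[[0,0,-0.064],[0,0,0],0.4]]'| grep -E "eef|rot|force"
```

```text
eef_pos: [0.5484, -0.0791, 0.0312]
tool_rot: [179.9, -0.1, 43.9]
force: [-2.2, -3.0, 25.7]
grip_force: 66.9
eef_pos: [0.5484, -0.0791, 0.0312]
tool_rot: [179.9, -0.1, 38.1]
force: [-2.1, -2.3, 26.1]
grip_force: 66.9
```

```bash
python3 -m creep '[[[0,0,-0.032],[0,0,0],0.4],[[0,0,-0.064],[0,0,0],0.4],[[0,0,-0.064],[0,0,0],0.4]]' | grep -E "eef|rot|force"; python3 -m creep '[[[0,0,-0.032],[0,0,0],0.4],[[0,0,-0.064],[0,0,0],0.4],[[0,0,-0.064],[0,0,0],0.4]]'| grep -E "eef|rot|force"
```

```text
eef_pos: [0.5486, -0.0792, 0.0311]
tool_rot: [179.9, -0.1, 32.4]
force: [-1.3, -4.7, 22.0]
grip_force: 66.4
eef_pos: [0.5479, -0.0788, 0.0304]
tool_rot: [180.0, -0.0, 26.6]
force: [-2.4, 0.5, 10.6]
grip_force: 65.3
```

Contact lost at yaw ~27°: the keyways are there. A touch further to centre, then push.

```bash
python3 -m creep '[[[0,0,-0.025],[0,0,0],0.4],[[0,0,-0.05],[0,0,0],0.4],[[0,0,-0.05],[0,0,0],0.4]]' | grep -E "eef|rot|force"; python3 -m creep '[[[0,0,0],[0,0,-0.008],0.4],[[0,0,0],[0,0,-0.015],0.4],[[0,0,0],[0,0,-0.015],0.4]]'| grep -E "eef|rot|force"
```

```text
eef_pos: [0.5476, -0.0787, 0.03]
tool_rot: [180.0, -0.0, 22.2]
force: [0.4, -0.7, 2.2]
grip_force: 64.4
eef_pos: [0.5474, -0.0787, 0.0268]
tool_rot: [180.0, -0.0, 22.4]
force: [1.3, -1.6, -0.9]
grip_force: 64.1
```

```bash
python3 -m creep '[[[0,0,0],[0,0,-0.01],0.4],[[0,0,0],[0,0,-0.02],0.4],[[0,0,0],[0,0,-0.025],0.4],[[0,0,0],[0,0,-0.025],0.4]]' | grep -E "eef|rot|force"; python3 -m creep '[[[0,0,0],[0,0,-0.005],0.4],[[0,0,0],[0,0,-0.01],0.4],[[0,0,0],[0,0,-0.01],0.4],[[0,0,0],[0,0,-0.01],0.4]]'| grep -E "eef|rot|force"
```

```text
eef_pos: [0.5474, -0.0787, 0.0219]
tool_rot: [180.0, -0.0, 22.4]
force: [-0.2, -1.3, 5.1]
grip_force: 64.7
eef_pos: [0.5475, -0.0787, 0.0217]
tool_rot: [180.0, -0.0, 22.4]
force: [-11.1, 1.3, 45.4]
grip_force: 69.1
```

```bash
python3 -m creep '[[[0,0,0],[0,0,0.005],0.4],[[0,0,0],[0,0,0.005],0.4],[[0,0,0],[0,0,0.005],0.4],[[0,0,0],[0,0,0.005],0.4]]' | grep -E "time|eef|rot|force"
python3 - <<'E'
from h import *
s=cams.snapshot("side"); cv2.imwrite("pics/side9.png",s[...,::-1]); g=cv2.cvtColor(s,cv2.COLOR_RGB2GRAY); g0=cv2.cvtColor(cv2.imread("pics/side3.png"),cv2.COLOR_BGR2GRAY)
for y in range(206,240): print(y,g0[y,264:276:3],g[y,264:276:3])
for c,_,_ in ((1,0,0),): 
  for o in orange(s): print(o[0].tolist(),o[1])
M=cams.camera_model("side");T=np.array(M["world_from_camera"])
for z in(.071,.060,.035,.024,.02):
    c=np.linalg.inv(T)@np.array([.547-.018,-.0785-.0215,z,1]); p=M["K"]@c[:3]; print(z,p[:2]/p[2])
E
```

```text
time: 13.9
eef_pos: [0.5475, -0.0787, 0.0218]
tool_rot: [180.0, -0.0, 22.4]
force: [-4.6, -0.4, 24.1]
grip_force: 66.8
206 [198 192 192 198] [230 189 185 190]
207 [198 194 193 196] [228 220 192 192]
208 [195 194 196 172] [221 221 221 193]
209 [154 196 197 159] [158 223 223 188]
210 [102 176 167 113] [ 85 208 223 138]
211 [ 87 102 104  76] [111 112 155 120]
212 [160  92  86 123] [154  92  94 210]
213 [184 165 152 194] [100 166 184 142]
214 [111 157 164 120] [ 78  99 101  74]
215 [110 112 124 115] [143  95  81 119]
216 [102 110 113 105] [179 179 161 180]
217 [105 108 114 107] [119 156 167 133]
218 [104  99 117 116] [112 127 142 139]
219 [104  97 114 108] [116 113 128 134]
220 [102  82 115 105] [118 113 130 121]
221 [105 111 114 107] [119 127 131 120]
222 [105 112 114 110] [115 125 131 122]
223 [112 115 120 124] [117 127 132 135]
224 [100 112 126 121] [117 129 133 133]
225 [ 89  93  96 103] [120 128 131 138]
226 [ 89  94  99 102] [129 133 137 145]
227 [ 86  94 100 103] [116 146 155 143]
228 [ 88  95  97 103] [101 110 111 120]
229 [103  97  76 113] [118 109  86 130]
230 [111 112 110 117] [129 128 126 134]
231 [78 92 96 88] [ 89 108 110 102]
232 [78 80 84 87] [92 91 95 98]
233 [107  88  93 100] [122 103 106 114]
234 [109 110 111 112] [124 126 128 128]
235 [137 111 111 111] [160 126 127 129]
236 [111 110 111 113] [128 128 126 128]
237 [111 108 112 114] [123 125 126 128]
238 [72 91 97 82] [ 85 104 111  94]
239 [ 86  84  84 100] [ 98  96  98 115]
[210, 126, 13, 30, 294] [216.18707483 139.58843537]
[165, 145, 16, 30, 318] [172.24528302 158.98427673]
[210, 223, 14, 15, 150] [216.94666667 229.34      ]
0.071 [268.99307984 213.88400561]
0.06 [268.89197229 217.05185408]
0.035 [268.66958033 224.01972169]
0.024 [268.57484747 226.9878416 ]
0.02 [268.54085514 228.05287131]
```

The side view shows the collar's lower edge moved from row 224 to row 227, as predicted for fully home, and it is still held and pressed with 24 N. The stick in the crate has not moved. Handing in.

```bash
python3 -c "
from station import order
print(order.sign_off())"
```

```text
the job is handed in; nothing more can be done
None
```

The job is handed in: the parked glue stick stands upright in cell 2, and the collar, turned about 1.2 rad clockwise onto its pins, is held pushed home at 24 N; my first grip on it landed on its top face (42 N at the wrist) and had to be redone lower, and sign-off returned no verdict.

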